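Nest channel offcuts in their tray

TASK

Put the three loose U-channel offcuts away in the tray beside the bare aluminium one, standing on end and in order of height (bare aluminium, blue, yellow, red), each turned back to front against its neighbour so that their legs reach into one another's channels and all four stand flat on the tray's floor. Leave the bottles and other things on the table where they are.

Things in the scene. Friction and masses are not known exactly. Their poses are not given: they have to be found in the camera images.
- tray: fixed dark steel tray, open above; outside 72 (x) x 130 (y) x 14 (z) mm, inside 64 x 122 mm, floor and walls 4 mm thick. Origin: centre of its underside, on the table. The bare aluminium channel stands at its -y end, with its back at the -x wall.
- tray_floor (a point): centre of the tray's floor (top face, 4 mm above the table), axes as the tray's. The nested channels take about 116 x 60 mm: with centres at y = -36, -12, +12, +36 mm and x = -7, +7, -7, +7 mm from here, alternately turned, all legs clear one another by about 4 mm.
- chan_a_mid (a point): centre, half-way up, of the bare aluminium U-channel, 40 mm tall, standing on its sawn end, a U seen from above: 46 (x) x 44 (y) mm, walls 8 mm. z is up; its back (web) is at -x, legs along x at y = +-18 mm, open toward +x, 28 mm wide inside. Loose, in the tray from the start.
- chan_a_web (a point): middle of the back (web) of the bare aluminium channel, half-way up, 19 mm from the centre; tells which way the U faces.
- chan_b_mid (a point): centre, half-way up, of the blue U-channel, 68 mm tall, standing on its sawn end, a U seen from above: 46 (x) x 44 (y) mm, walls 8 mm. z is up; its back (web) is at -x, legs along x at y = +-18 mm, open toward +x, 28 mm wide inside. Loose, 0.18 kg +-20 %, heading varies. Grip it at the top (28 mm above the next shorter one) across its legs (44 mm) or across its web.
- chan_b_web (a point): middle of the back (web) of the blue channel, half-way up, 19 mm from the centre; tells which way the U faces.
- chan_c_mid (a point): centre, half-way up, of the yellow U-channel, 96 mm tall, standing on its sawn end, a U seen from above: 46 (x) x 44 (y) mm, walls 8 mm. z is up; its back (web) is at -x, legs along x at y = +-18 mm, open toward +x, 28 mm wide inside. Loose, 0.25 kg +-20 %, heading varies. Grip it at the top (28 mm above the next shorter one) across its legs (44 mm) or across its web.
- chan_c_web (a point): middle of the back (web) of the yellow channel, half-way up, 19 mm from the centre; tells which way the U faces.
- chan_d_mid (a point): centre, half-way up, of the red U-channel, 124 mm tall, standing on its sawn end, a U seen from above: 46 (x) x 44 (y) mm, walls 8 mm. z is up; its back (web) is at -x, legs along x at y = +-18 mm, open toward +x, 28 mm wide inside. Loose, 0.32 kg +-20 %, heading varies. Grip it at the top (28 mm above the next shorter one) across its legs (44 mm) or across its web.
- chan_d_web (a point): middle of the back (web) of the red channel, half-way up, 19 mm from the centre; tells which way the U faces.
- wash_bottle: bystander: white plastic wash bottle with a bent spout, 67x95x210 mm, loose; origin at the centre of its underside.
- dropper_bottle0: bystander: brown dropper bottle with red teat, 38x37x109 mm, loose; origin at the centre of its underside.
- dropper_bottle2: bystander: green dropper bottle with red teat, 38x37x109 mm, loose; origin at the centre of its underside.
- weigh_bottle0: bystander: small clear glass weighing bottle, 37x37x51 mm, loose; origin at the centre of its underside.
- crucible1: bystander: white lidded porcelain crucible, 45x45x43 mm, loose; origin at the centre of its underside.
- stopper0: bystander: tan rubber stopper, 37x37x28 mm, loose; origin at the centre of its underside.
- petri_dish: bystander: clear closed petri dish, 64x64x17 mm, loose; origin at the centre of its underside.
Not all that is in view belongs to the job. What is shaped like the part that bears chan_c_mid but turquoise is not meant.

How it is judged:
At the end, for the whole second after the job is handed in: All stand upright (0.06 rad) on the tray floor (3 mm), at rest, squared (0.2 rad), in order from the tray's -y end: centres within 14 mm of y = -36, -12, 12, 36 mm; backs of aluminium and yellow on the tray's -x side, of blue and red on its +x side (8 to 32 mm off centre) (y of chan_a_mid in the frame of tray between -0.05 and -0.022 m and x of chan_a_web in the frame of tray between -0.032 and -0.008 m and z of chan_a_mid in the frame of tray below 0.027 m and angle between each of chan_a_mid, chan_b_mid, chan_c_mid, chan_d_mid's own z axis and vertical below 0.06 rad and angle between the y axis of each of chan_a_mid, chan_b_mid, chan_c_mid, chan_d_mid and the y axis of tray, either way round below 0.2 rad and linear speed of each of chan_a, chan_b, chan_c, chan_d below 0.02 m/s and y of chan_b_mid in the frame of tray between -0.026 and 0.002 m and x of chan_b_web in the frame of tray between 0.008 and 0.032 m and z of chan_b_mid in the frame of tray below 0.041 m and y of chan_c_mid in the frame of tray between -0.002 and 0.026 m and x of chan_c_web in the frame of tray between -0.032 and -0.008 m and z of chan_c_mid in the frame of tray below 0.055 m and y of chan_d_mid in the frame of tray between 0.022 and 0.05 m and x of chan_d_web in the frame of tray between 0.008 and 0.032 m and z of chan_d_mid in the frame of tray below 0.069 m); the robot touches nothing.
It fails at once if a bystander is pushed more than 3 cm or tipped over (distance of any of wash_bottle, dropper_bottle0, dropper_bottle2, weigh_bottle0, crucible1, stopper0, petri_dish from where it was at the start of the episode above 0.03 m or angle between any of wash_bottle, dropper_bottle0, dropper_bottle2, weigh_bottle0, crucible1, stopper0, petri_dish's own z axis and vertical above 0.5 rad).
It also fails if it takes over 72 s, if anything falls off the work surface, if the arm or the gripper's body presses on something with over 40 N, if the wrist force passes 120 N, or if a joint passes its speed limit or range.

ROBOT

A 6-joint arm with a two-finger parallel gripper is mounted at the origin on a cart in front of the work surface, level with it; the furniture and walls round the work are solid. World frame = base frame: x ahead of the robot, y to its left, z up, the work surface at z = 0. Lengths are in m, angles in rad, forces in N, time in s.
With the tool pointing down it reaches from about 0.325 to 0.75 m from the base axis. Payload 7.6 kg.
Tool frame: the origin (TCP) lies midway between the tips of the shut fingers; the grasp point (between the pads) lies 19 mm behind it; x points along the fingers, y is the direction in which the jaws open and shut, and the axes are right-handed (so a half turn about x gives the same grasp; the last joint's range is limited). The gripper opens to 85 mm and grips with 20 to 120 N. Pads are 22 mm wide; open, the fingers measure 114 mm over their backs; the gripper's body (76 mm by 85 mm) begins 54 mm behind the grasp point. The pads swing forward as they close: fully open they stand 13 mm farther back than shut.
Start: joints at [1.085, 0.052, 1.401, -0, 1.689, -0.07], TCP at [0.212, 0.48, 0.231] pointing down, gripper open.
Joint ranges: [-2.9, 2.9], [-0.91, 2.17], [0.12, 2.37], [-1.06, 4.2], [0.26, 2.73], [-2.93, 2.93]. Speed limits (rad/s): [2.57, 2.57, 3.01, 3.14, 3.14, 3.14].

INTERFACE

Orientations are given as a 3x3 rotation matrix whose columns are the frame's x, y, z axes.
In Python, from rig import * gives the robot as it stands.
- The arm moves only by the tool send_rows, never from a script. Its argument "increments" is one flat list of numbers, 5 for each row, row after row: the shift along the tool's x, y, z in mm, then the turn about the tool's x in degrees, then the opening, from 0 (shut) to 1 (fully open). A call has 1 to 20 rows; each row shifts and turns the commanded pose from where the row before left it, along the tool's axes as they then stand; what a row does not reach is not made up. A row lasts 1/12 s, in which the tool goes at most 41.7 mm and 7.16 degrees, less where a joint would pass 70% of its speed; a pose out of reach is approached as far as the arm can. A call with a gripper value outside its range is refused whole. The fingers move at their own pace and stop on an object; the grip force is fixed at half the most. Time passes only in rows, so rows that do not move let the fingers close. It gives the time, the measured TCP pose, the force and the opening at its end, in the units of the state.
- get_obs(): the state, without advancing time (a new reading comes with each control period).
- camera(name): name is "scene" or "top" or "wrist"; returns the picture (384x512x3 uint8, red, green, blue); there is no depth.
- camera_params(name): a dict with "camera_matrix" (3x3 intrinsics, pixels), "extrinsics" (4x4, takes a point from world to camera coordinates); the wrist camera has in their place "mount" (4x4, takes a point from camera to tool coordinates, whose origin is the TCP and whose axes are the tool frame's). Camera axes: x right, y up, looking along -z (the intrinsics and any distortion apply to the point x, -y, -z); pixel columns grow to the right and rows downward; lengths in m; the calibration is good to about 2 mm. The wrist camera is an equidistant fisheye: a pixel r from the principal point sees the ray r / f radians off the axis. A picture is of the moment at which its call begins: read the wrist's pose just before it. camera_params takes no time and is no camera call.
- finish_job(): hands the job in, once; it reports no verdict.
Trained networks look in the newest picture that a camera, given by its name, has taken for a name from the list of things; names that differ only in an ending like _2 or _b are one class to them, and where a whole thing is asked for, a point or a joint stands for the part that bears it (a point fixed in the world has none). Each returns a list of dicts, best first, with "conf" (0 to 1); they miss things now and then, are a little off and sometimes report something else, mostly with a low value. They report only what shows in the picture. A call takes as long as a camera call. They do not tell look-alikes from the thing itself.
- look_for(camera, thing): "xyz" ([x, y, z] in m, in world coordinates, good to about 4 mm: the middle of the surface that is visible of it).
The state is a dict: "clock": time; "joints": joint angles; "qd": joint speeds; "effort": joint torques, N m; "tcp_pos": TCP position; "tool_rot": TCP orientation; "contact_force": force on the tool from outside, world axes, zero at the start; "ft_torque": the same for the moment, N m; "gripper_width": finger opening in m.
Only numpy, scipy, OpenCV 4.12 (cv2) and the standard library are available. Lean on these libraries where they do the work, as an engineer would, in place of code of your own. Each camera call takes 0.05 s, during which the arm holds its last target. There are 200 camera calls.

## Working session

There is one attempt and no reset: what is moved stays moved. The work goes in short steps, Python scripts to look and compute and a tool call to move; the robot and the scene stay as the last step left them, time stands still between calls to the robot, and variables do not carry over. Pictures are saved under pics/ and viewed, on a budget of 10 in all, crops included, one or two more only if the job needs it, and the job is handed in when it is done.

Besides the shell and the picture viewer there is one more tool, called by a JSON object that holds its "fn" and its "kwargs", one argument or row to a line. send_rows: Moves the arm, as the interface text tells. Its arguments: {"type":"object","properties":{"increments":{"type":"array"}},"required":["increments"]}

```bash
mkdir -p pics; python3 - <<'E'
from rig import *
import cv2, numpy as np
o=get_obs(); print({k:np.round(v,3).tolist() for k,v in o.items()})
for c in("scene","top"):
    im=camera(c); cv2.imwrite(f"pics/{c}0.png",im[:,:,::-1])
    p=camera_params(c); print(c,{k:np.round(v,4).tolist() if not isinstance(v,str) else v for k,v in p.items()})
    for t in("tray","chan_a_mid","chan_b_mid","chan_c_mid","chan_d_mid","chan_b_web","chan_c_web","chan_d_web","chan_a_web"):
        print(t,[(np.round(d["xyz"],3).tolist(),round(d["conf"],2)) for d in look_for(c,t)][:5])
print(camera_params("wrist"))
E
```

```text
{'clock': 0.0, 'joints': [1.085, 0.053, 1.402, -0.0, 1.689, -0.07], 'qd': [0.0, -0.0, -0.001, 0.001, 0.001, -0.001], 'effort': [0.002, -38.168, -36.018, 0.0, 0.007, 0.0], 'tcp_pos': [0.212, 0.48, 0.23], 'tool_rot': [[-0.001, 0.404, 0.915], [-0.001, 0.915, -0.404], [-1.0, -0.002, -0.0]], 'contact_force': [0.12, -0.565, 0.591], 'ft_torque': [0.01, 0.033, 0.004], 'gripper_width': 0.086}
scene {'camera_matrix': [[498.1231, 0.0, 252.3856], [0.0, 498.1231, 190.9709], [0.0, 0.0, 1.0]], 'extrinsics': [[0.5293, -0.8485, 0.0024, -0.2462], [0.4242, 0.2671, 0.8653, -0.3104], [-0.7348, -0.4569, 0.5013, -1.0697], [0.0, 0.0, 0.0, 1.0]]}
tray [([0.532, -0.184, 0.008], 0.75), ([0.471, 0.06, 0.061], 0.16)]
chan_a_mid [([0.509, -0.244, 0.034], 0.55)]
chan_b_mid [([0.614, 0.242, 0.05], 0.66)]
chan_c_mid [([0.528, -0.036, 0.056], 0.74), ([0.47, 0.054, 0.06], 0.66)]
chan_d_mid [([0.531, -0.185, 0.006], 0.72), ([0.42, 0.258, 0.071], 0.59)]
chan_b_web [([0.61, 0.241, 0.051], 0.76), ([0.421, 0.256, 0.076], 0.26)]
chan_c_web [([0.472, 0.063, 0.06], 0.81), ([0.529, -0.034, 0.058], 0.76)]
chan_d_web [([0.422, 0
[... 657 characters left out ...]
.15, 0.056], 0.24)]
chan_c_web [([0.474, 0.069, 0.096], 0.66), ([0.64, -0.26, 0.013], 0.29)]
chan_d_web [([0.438, 0.259, 0.1], 0.6)]
chan_a_web [([0.528, -0.236, 0.044], 0.83)]
{'camera_matrix': array([[297.31863964,   0.        , 256.17310637],
       [  0.        , 297.31863964, 195.97643989],
       [  0.        ,   0.        ,   1.        ]]), 'mount': array([[-6.73827091e-04,  2.75731317e-01, -9.61234512e-01,
        -1.43452815e-01],
       [ 9.99999769e-01,  2.74949243e-04, -6.22132071e-04,
        -2.87696916e-04],
       [ 9.27494059e-05, -9.61234709e-01, -2.75731438e-01,
        -7.00348572e-02],
       [ 0.00000000e+00,  0.00000000e+00,  0.00000000e+00,
         1.00000000e+00]])}
```

```bash
python3 - <<'E'
import cv2
for c in("scene","top"):
    im=cv2.imread(f"pics/{c}0.png"); cv2.imwrite(f"pics/{c}0b.png",cv2.resize(im,(800,600),interpolation=cv2.INTER_CUBIC))
E
```

```text
(no output)
```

View pics/scene0b.png

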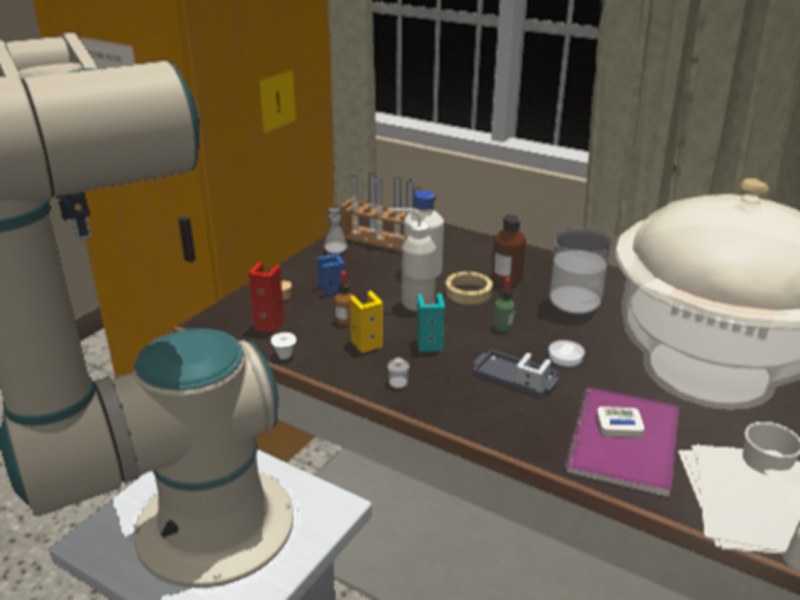

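View pics/top0b.png

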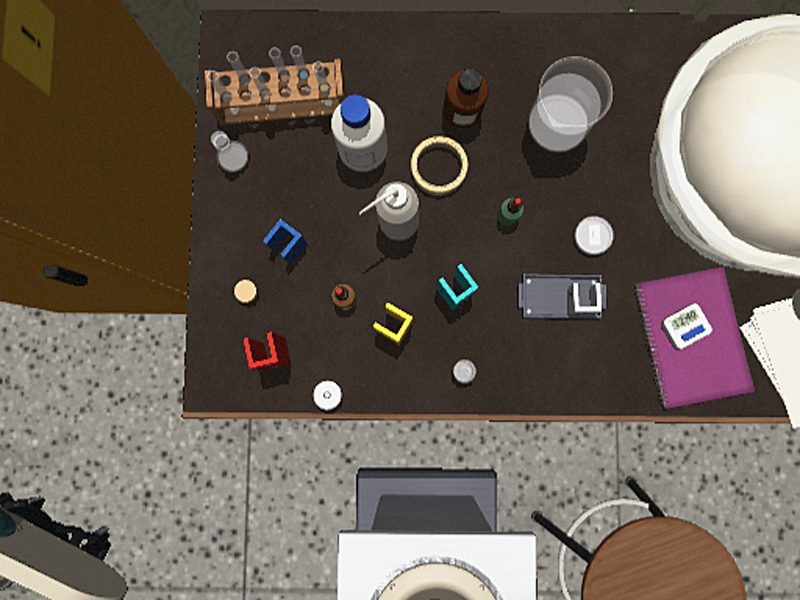

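The scene picture shows red at (266,297), blue (330,275), yellow (367,322), turquoise (431,324) and the tray (515,372). In the top picture red is at (266,350), blue (285,240), yellow (393,323), turquoise (458,285), and the aluminium channel is at (585,297) in the tray's right (-y) end.

There are two candidates for chan_c: top (393,323), yellow, and (458,285), turquoise. The yellow one is meant. Next I'll fit the poses by silhouette.

```bash
cat > h.py <<'E'
import cv2, numpy as np
from rig import *
from scipy.optimize import minimize
def proj(c,P):
    p=camera_params(c); K=np.array(p["camera_matrix"]); E=np.array(p["extrinsics"])
    q=P@E[:3,:3].T+E[:3,3]; q=q*[1,-1,-1]; u=q@K.T; return u[:,:2]/u[:,2:]
BOX=[(-.023,-.015,-.022,.022),(-.023,.023,.014,.022),(-.023,.023,-.022,-.014)]
TRAY=[(-.036,.036,-.065,.065)]
S=4
def sil(c,x,y,th,z0,z1,boxes,shape):
    m=np.zeros((shape[0]*S,shape[1]*S),np.uint8); R=np.array([[np.cos(th),-np.sin(th)],[np.sin(th),np.cos(th)]])
    for a,b,d,e in boxes:
        xy=np.array([[a,d],[a,e],[b,d],[b,e]])@R.T+[x,y]
        P=np.vstack([np.c_[xy,np.full(4,z)] for z in(z0,z1)])
        h=cv2.convexHull(np.round(((proj(c,P)+.5)*S-.5)*16).astype(np.int32)); cv2.fillConvexPoly(m,h,1,shift=4)
    return m
def fit(c,mask,x,y,z0,z1,boxes=BOX,ths=np.arange(0,6.28,.4)):
    M=cv2.resize(mask.astype(np.float32),None,fx=S,fy=S,interpolation=cv2.INTER_LINEAR)>.5
    def f(p):
        m=sil(c,p[0]/100,p[1]/100,p[2]/5,z0,z1,boxes,mask.shape)>0
        return -(m&M).sum()/(m|M).sum()
    best=None
    ths=sorted(ths,key=lambda t:f([x*100,y*100,t*5]))[:6]
    for t in ths:
        r=minimize(f,[x*100,y*100,t*5],method="Nelder-Mead",options=dict(initial_simplex=np.array([x*100,y*100,t*5])+np.array([[0,0,0],[1,0,0],[0,1,0],[0,0,1]]),xatol=.01,fatol=1e-4))
        if best is None or r.fun<best.fun:best=r
    return round(best.x[0]/100,4),round(best.x[1]/100,4),round(np.degrees(best.x[2]/5),1),round(-best.fun,3)
HUE=dict(b=(105,125),c=(22,34),d=(0,5))
def mask(im,k,c,x,y,r=45):
    hsv=cv2.cvtColor(im,cv2.COLOR_RGB2HSV); lo,hi=HUE[k]
    m=((hsv[...,0]>=lo)&(hsv[...,0]<=hi)|((k=='d')&(hsv[...,0]>172)))&(hsv[...,1]>130)&(hsv[...,2]>40)
    w=np.zeros(m.shape,np.uint8); u=proj(c,np.array([[x,y,.05]]))[0]; cv2.circle(w,tuple(int(v) for v in u),r,1,-1)
    return m&(w>0)
E
python3 - <<'E'
from h import *
for c in("top","scene"):
    im=cv2.imread(f"pics/{c}0.png")[:,:,::-1].copy()
    for k,x,y,h in(("b",.615,.242,.068),("c",.472,.06,.096),("d",.425,.26,.124)):
        m=mask(im,k,c,x,y); print(c,k,m.sum(),fit(c,m,x,y,0,h))
    hsv=cv2.cvtColor(im,cv2.COLOR_RGB2HSV)
    u=proj(c,np.array([[.528,-.236,.03]]))[0].astype(int)
    w=np.zeros(im.shape[:2],np.uint8); cv2.circle(w,tuple(int(v) for v in u),17,1,-1)
    m=(hsv[...,2]>110)&(hsv[...,1]<60)&(w>0); print(c,"a",m.sum(),fit(c,m,.53,-.236,.004,.044))
    for q in((0.6,-.13),(.54,-.17)):
        u=proj(c,np.array([[*q,.004]]))[0].astype(int); print(q,im[u[1],u[0]],hsv[u[1],u[0]])
    cv2.imwrite(f"pics/{c}_m.png",m*255)
c="top"
for t in("wash_bottle","dropper_bottle0","dropper_bottle2","weigh_bottle0","crucible1","stopper0","petri_dish"):
    if t=="wash_bottle": camera(c)
    print(t,[(np.round(d["xyz"],3).tolist(),round(d["conf"],2)) for d in look_for(c,t)][:2])
# tray crop
im=cv2.imread("pics/top0.png"); u=proj(c,np.array([[.54,-.19,.004]]))[0].astype(int)
cr=im[u[1]-30:u[1]+30,u[0]-40:u[0]+40]; cr2=cv2.imread("pics/top0.png")[185:235,225:305]
cv2.imwrite("pics/crop.png",cv2.convertScaleAbs(np.vstack([cv2.resize(cr,(560,420),interpolation=cv2.INTER_CUBIC),])))
print(u)
E
```

```text
top b 313 (np.float64(0.6193), np.float64(0.2511), np.float64(142.2), np.float64(0.793))Traceback (most recent call last):
  File "<stdin>", line 5, in <module>
  File "h.py", line 25, in fit
    r=minimize(f,[x*100,y*100,t*5],method="Nelder-Mead",options=dict(initial_simplex=np.array([x*100,y*100,t*5])+np.array([[0,0,0],[1,0,0],[0,1,0],[0,0,1]]),xatol=.01,fatol=1e-4))
    res = _minimize_neldermead(fun, x0, args, callback, bounds=bounds,
                               **options)
    fxr = func(xr)
    fx = function(np.copy(x), *(wrapper_args + args))
  File "h.py", line 20, in f
    m=sil(c,p[0]/100,p[1]/100,p[2]/5,z0,z1,boxes,mask.shape)>0
      ~~~^^^^^^^^^^^^^^^^^^^^^^^^^^^^^^^^^^^^^^^^^^^^^^^^^^^
  File "h.py", line 15, in sil
    h=cv2.convexHull(np.round(((proj(c,P)+.5)*S-.5)*16).astype(np.int32)); cv2.fillConvexPoly(m,h,1,shift=4)
                                ~~~~^^^^^
  File "h.py", line 5, in proj
    p=camera_params(c); K=np.array(p["camera_matrix"]); E=np.array(p["extrinsics"])
ValueError: time passes only in moves, steps and waits
```

```bash
sed -i 's/^def proj/CP={}\ndef params(c):\n    if c not in CP: CP[c]=camera_params(c)\n    return CP[c]\ndef proj/; s/p=camera_params(c); K/p=params(c); K/' h.py
cat > s1.py <<'E'
from h import *
for c in("top","scene"):
    im=cv2.imread(f"pics/{c}0.png")[:,:,::-1].copy()
    for k,x,y,h in(("b",.615,.242,.068),("c",.472,.06,.096),("d",.425,.26,.124)):
        m=mask(im,k,c,x,y); print(c,k,m.sum(),*fit(c,m,x,y,0,h))
    hsv=cv2.cvtColor(im,cv2.COLOR_RGB2HSV)
    u=proj(c,np.array([[.528,-.236,.03]]))[0].astype(int)
    w=np.zeros(im.shape[:2],np.uint8); cv2.circle(w,tuple(int(v) for v in u),17,1,-1)
    m=(hsv[...,2]>110)&(hsv[...,1]<60)&(w>0); print(c,"a",m.sum(),*fit(c,m,.53,-.236,.004,.044))
    for q in((0.6,-.13),(.54,-.17)):
        u=proj(c,np.array([[*q,.004]]))[0].astype(int); print(q,im[u[1],u[0]],hsv[u[1],u[0]])
c="top"
camera(c)
for t in("wash_bottle","dropper_bottle0","dropper_bottle2","weigh_bottle0","crucible1","stopper0","petri_dish"):
    print(t,[(np.round(d["xyz"],3).tolist(),round(d["conf"],2)) for d in look_for(c,t)][:2])
im=cv2.imread("pics/top0.png"); u=proj(c,np.array([[.54,-.19,.004]]))[0].astype(int)
cv2.imwrite("pics/crop.png",cv2.resize(im[u[1]-30:u[1]+30,u[0]-40:u[0]+40],(640,480),interpolation=cv2.INTER_CUBIC)); print(u)
E
python3 s1.py
```

```text
top b 313 0.6193 0.2511 142.2 0.793
top c 195 0.4857 0.073 57.9 0.715
top d 480 0.438 0.2687 375.0 0.877
top a 494 0.5365 -0.2219 263.5 0.401
(0.6, -0.13) [58 50 43] [14 66 58]
(0.54, -0.17) [111 114 125] [114  29 125]
scene b 143 0.6263 0.2576 220.9 0.398
scene c 607 0.4865 0.0759 137.4 0.844
scene d 759 0.4392 0.2717 19.0 0.908
scene a 167 0.5548 -0.2316 5.8 0.393
(0.6, -0.13) [68 61 54] [15 53 68]
(0.54, -0.17) [ 99  99 108] [120  21 108]
wash_bottle [([0.653, 0.069, 0.139], 0.69)]
dropper_bottle0 [([0.669, -0.115, 0.052], 0.61), ([0.523, 0.152, 0.06], 0.54)]
dropper_bottle2 [([0.669, -0.115, 0.052], 0.61), ([0.523, 0.152, 0.06], 0.54)]
weigh_bottle0 [([0.414, -0.045, 0.036], 0.48)]
crucible1 [([0.368, 0.175, 0.037], 0.74), ([0.618, 0.253, 0.054], 0.7)]
stopper0 [([0.536, 0.314, 0.026], 0.65)]
petri_dish [([0.639, -0.259, 0.017], 0.63)]
[352 188]
```

View pics/crop.png

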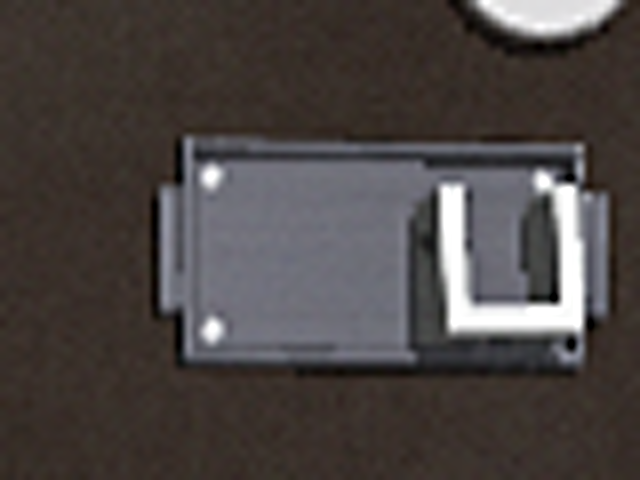

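Crop: the tray spans about (183–583, 140–365), square to the world axes. The aluminium U is at its right end with its web at the bottom (-x) and its opening toward +x, as described. I'll refit using only the bright top faces.

```bash
cat > s2.py <<'E'
from h import *
c="top"; im=cv2.imread("pics/top0.png")[:,:,::-1].copy(); hsv=cv2.cvtColor(im,cv2.COLOR_RGB2HSV)
vis=[]
for k,x,y,h in(("b",.619,.251,.068),("c",.484,.074,.096),("d",.438,.269,.124)):
    m0=mask(im,k,c,x,y); v=hsv[...,2]; t,_=cv2.threshold(v[m0].reshape(-1,1),0,255,cv2.THRESH_OTSU)
    for T in ((0,) if k=='c' else (t,t*1.1)):
        m=m0&(v>T); print(k,T,m.sum(),*fit(c,m,x,y,h-.0001,h))
m=(hsv[...,2]>190)&(hsv[...,1]<60); n,l,st,ce=cv2.connectedComponentsWithStats(m.astype(np.uint8))
u=proj(c,np.array([[.528,-.236,.044]]))[0]; i=1+np.argmin(np.linalg.norm(ce[1:]-u,axis=1)); print(st[i])
print("a",*fit(c,l==i,.53,-.236,.0439,.044))
# tray
m=(hsv[...,0]>100)&(hsv[...,0]<140)&(hsv[...,2]>60)|(l==i)
w=np.zeros(m.shape,np.uint8);w[165:212,322:388]=1
m=cv2.morphologyEx((m&(w>0)).astype(np.uint8),cv2.MORPH_CLOSE,np.ones((7,7)))
print(m.sum()); print("tray",*fit(c,m,.54,-.19,.0,.014,[(-.036,.036,-.065,.065),(-.02,.02,-.073,.073)],[0,.1,-.1]))
P=np.array([[.54+a*.036,-.19+b*.065,.014] for a in(-1,1) for b in(-1,1)]); 
# back-project tray rim corners from crop (rows/cols) at z=.014
p=params(c);K=np.array(p["camera_matrix"]);E=np.array(p["extrinsics"])
for q in((183,140),(583,146),(583,362),(183,362)):
    px=np.array([q[0]/8+312-.5,q[1]/8+158-.5,1]); d=np.linalg.inv(K)@px*[1,-1,-1]; d=E[:3,:3].T@d; o=-E[:3,:3].T@E[:3,3]; print(np.round(o+d*(.014-o[2])/d[2],4))
E
python3 s2.py
```

```text
b 125.0 138 0.6193 0.2508 142.4 0.826
b 137.5 133 0.6188 0.2515 143.6 0.81
c 0 195 0.4839 0.0724 59.5 0.873
d 148.0 162 0.4381 0.2684 13.9 0.834
d 162.8 157 0.4382 0.2684 14.5 0.815
[367 180  18  19 138]
a 0.5318 -0.2393 360.6 0.797
1474
tray 0.5368 -0.2058 -0.6 0.941
[ 0.5725 -0.141   0.014 ]
[ 0.5718 -0.2705  0.014 ]
[ 0.5015 -0.269   0.014 ]
[ 0.5003 -0.1403  0.014 ]
```

{"fn": "send_rows", "kwargs": {
  "increments": [0,-3.2,33.2,0,1,0,-3.2,33.2,0,1,0,-3.2,33.2,0,1,0,-3.2,33.2,0,1,0,-3.2,33.2,0,1,0,-3.2,33.2,0,1,0,-3.2,33.2,0,1,0,-3.2,33.2,0,1,0,-3.2,33.2,0,1,0,-3.2,33.2,0,1,0,-3.2,33.2,0,1,0,-3.2,33.2,0,1,0,-3.2,33.2,0,1,0,-3.2,33.2,0,1,30,0,0,6.85,1,30,0,0,6.85,1,0,0,0,0,1]
}}

```text
clock: 2.82
tcp_pos: [0.6171, 0.2501, 0.1632]
tool_rot: [[-0.011, 0.613, 0.79], [-0.004, 0.79, -0.613], [-1.0, -0.01, -0.007]]
contact_force: [0.4, -0.2, -2.0]
gripper_width: 0.0848
```

```bash
cat > go.py <<'E'
import sys; from rig import *; import numpy as np
def go(x,y,z,yaw,o=None):
    o=o or get_obs(); R=np.array(o["tool_rot"]); p=np.array(o["tcp_pos"]); cur=np.degrees(np.arctan2(R[1,1],R[0,1]))
    print("t",round(o["clock"],2),"tcp",np.round(p*1000,1),"yaw",round(cur,2),"tiltx",np.round(R[:,0],3),"j",np.round(o["joints"],2),"w",round(o["gripper_width"],4),"F",np.round(o["contact_force"],1))
    print("tool shift mm",np.round(R.T@(np.array([x,y,z])-p)*1000,1),"then turn",round(cur-yaw,2))
if __name__=="__main__": go(*map(float,sys.argv[1:5]))
E
python3 go.py .619 .2513 .046 52.5
```

```text
t 2.82 tcp [617.1 250.1 163.2] yaw 52.17 tiltx [-0.011 -0.004 -1.   ] j [ 0.33  0.49  1.02  0.    1.65 -0.58] w 0.0848 F [ 0.4 -0.2 -2. ]
tool shift mm [117.2   3.3   1.6] then turn -0.33
```

{"fn": "send_rows", "kwargs": {
  "increments": [29,1,0.5,0,1,29,1,0.5,0,1,29,1,0.5,0,1,22,0,0,0,1,6,0,0,0,1,0,0,0,0,1,0,0,0,0,1]
}}

```text
clock: 3.4
tcp_pos: [0.6229, 0.2535, 0.0586]
tool_rot: [[0.002, 0.608, 0.794], [0.001, 0.794, -0.608], [-1.0, 0.002, 0.001]]
contact_force: [0.4, -0.1, 0.7]
gripper_width: 0.0853
```

```bash
python3 go.py .619 .2513 .046 52.5; python3 - <<'E'
from rig import *; import cv2
cv2.imwrite("pics/w1.png",camera("wrist")[:,:,::-1])
E
```

```text
t 3.4 tcp [622.9 253.5  58.6] yaw 52.59 tiltx [ 0.002  0.001 -1.   ] j [ 0.33  0.57  1.12  0.    1.45 -0.59] w 0.0853 F [ 0.4 -0.1  0.7]
tool shift mm [12.6 -4.2 -1.8] then turn 0.09
```

View pics/w1.png

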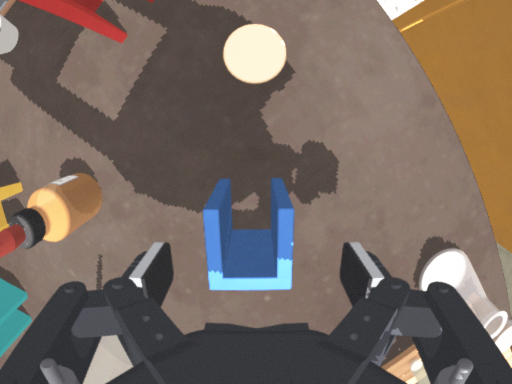

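Wrist view: the blue channel sits at (250,235), centred between the fingers (155 and 360), with its web toward the image bottom. I'll fit it from this view too.

```bash
cat >> h.py <<'E'
_proj=proj
def projw(P,o):
    if "wrist" not in CP: CP["wrist"]=camera_params("wrist")
    p=CP["wrist"]; K=np.array(p["camera_matrix"]); M=np.array(p["mount"])
    q=(P-np.array(o["tcp_pos"]))@np.array(o["tool_rot"]); q=(q-M[:3,3])@M[:3,:3]; q=q*[1,-1,-1]
    r=np.hypot(q[:,0],q[:,1]); t=np.arctan2(r,q[:,2]); return q[:,:2]/r[:,None]*(t*K[0,0])[:,None]+K[:2,2]
OBS=None
def proj(c,P): return projw(P,OBS) if c=="wrist" else _proj(c,P)
E
cat > w.py <<'E'
import h,sys; from h import *
f,k,x,y,th,z0,z1=sys.argv[1],sys.argv[2],*map(float,sys.argv[3:8])
h.OBS=get_obs(); im=cv2.imread(f)[:,:,::-1].copy()
h.HUE.update(b=(95,125),c=(18,36)); m=mask(im,k,"wrist",x,y,120).astype(np.uint8)
n,l,st,ce=cv2.connectedComponentsWithStats(m); i=1+np.argmax(st[1:,4]); print(st[i])
print(*fit("wrist",l==i,x,y,z0,z1,ths=np.radians(th)+np.array([-.1,0,.1])))
E
python3 w.py pics/w1.png b .619 .2513 142.5 0 .068
```

```text
[ 203  179   91  100 5810]
0.6198 0.2513 142.9 0.785
```

{"fn": "send_rows", "kwargs": {
  "increments": [6.3,-2,-1,0,1,6.3,-2,-1,0,1,0,0,0,0,1,0,0,0,0,0,0,0,0,0,0,0,0,0,0,0,0,0,0,0,0,0,0,0,0,0,0,0,0,0,0,0,0,0,0,0]
}}

```text
clock: 4.28
tcp_pos: [0.6186, 0.2513, 0.0444]
tool_rot: [[0.001, 0.609, 0.793], [0.001, 0.793, -0.609], [-1.0, 0.001, 0.001]]
contact_force: [0.4, 0.8, 2.9]
gripper_width: 0.0429
```

```bash
python3 go.py .619 .2513 .285 52.5
```

```text
t 4.28 tcp [618.6 251.3  44.4] yaw 52.48 tiltx [ 0.001  0.001 -1.   ] j [ 0.33  0.57  1.15  0.    1.42 -0.59] w 0.0429 F [0.4 0.8 2.9]
tool shift mm [-240.6    0.6    0.5] then turn -0.02
```

{"fn": "send_rows", "kwargs": {
  "increments": [-20,0,0,0,0,-30,0,0,0,0,-38,0,0,0,0,-38,0,0,0,0,-38,0,0,0,0,-38,0,0,0,0,-38,0,0,0,0,0,0,0,0,0]
}}

```text
clock: 4.95
tcp_pos: [0.6194, 0.2515, 0.2936]
tool_rot: [[0.013, 0.609, 0.793], [0.004, 0.793, -0.609], [-1.0, 0.011, 0.008]]
contact_force: [0.8, -1.3, 1.3]
gripper_width: 0.0429
```

{"fn": "send_rows", "kwargs": {
  "increments": [0,-29.7,16.1,0,0,0,-29.7,16.1,0,0,0,-29.7,16.1,0,0,0,-29.7,16.1,0,0,0,-29.7,16.1,0,0,0,-29.7,16.1,0,0,0,-29.7,16.1,0,0,0,-29.7,16.1,0,0,0,-29.7,16.1,0,0,0,-29.7,16.1,0,0,0,-29.7,16.1,0,0,0,-29.7,16.1,0,0,0,-29.7,16.1,0,0,0,-29.7,16.1,0,0]
}}

```text
clock: 6.12
tcp_pos: [0.5429, -0.2175, 0.2827]
tool_rot: [[-0.001, 0.609, 0.793], [0.001, 0.793, -0.609], [-1.0, -0.0, -0.002]]
contact_force: [0.5, 0.6, -1.9]
gripper_width: 0.043
```

{"fn": "send_rows", "kwargs": {
  "increments": [20,0,0,-6.3,0,20,0,0,-6.3,0,20,0,0,-6.3,0,20,0,0,-6.3,0,20,0,0,-6.3,0,20,0,0,-6,0,0,0,0,0,0,0,0,0,0,0]
}}

```text
clock: 6.78
tcp_pos: [0.5428, -0.2156, 0.1622]
tool_rot: [[-0.003, 0.004, 1.0], [0.002, 1.0, -0.004], [-1.0, 0.002, -0.003]]
contact_force: [0.0, 0.2, -0.6]
gripper_width: 0.0429
```

```bash
python3 go.py .545 -.216 .0484 90; python3 - <<'E'
from h import *
cv2.imwrite("pics/w2.png",camera("wrist")[:,:,::-1]); 
im=camera("top"); cv2.imwrite("pics/top2.png",im[:,:,::-1]); hsv=cv2.cvtColor(im,cv2.COLOR_RGB2HSV)
E
```

```text
t 6.78 tcp [ 542.8 -215.6  162.2] yaw 89.8 tiltx [-0.003  0.002 -1.   ] j [-0.44  0.25  1.32  0.    1.58 -2.01] w 0.0429 F [ 0.   0.2 -0.6]
tool shift mm [113.8  -0.6   2.5] then turn -0.2
```

View pics/w2.png

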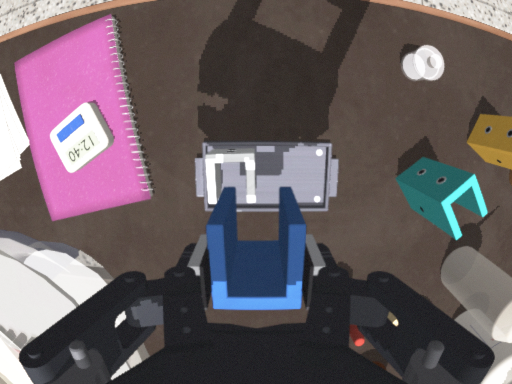

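Wrist view: blue is held upright with its web toward +x (image bottom). The tray is at (265,177), with the aluminium U at (232,175), its web toward -x and its left (-y) leg clear. I'll fit the aluminium and the tray in this view.

```bash
python3 - <<'E'
import h; from h import *
h.OBS=get_obs()
im=cv2.imread("pics/w2.png")[:,:,::-1].copy(); hsv=cv2.cvtColor(im,cv2.COLOR_RGB2HSV)
for T in(150,180):
    m=((hsv[...,2]>T)&(hsv[...,1]<50)).astype(np.uint8); m[:, :200]=0; m[:145]=0; m[212:]=0; m[:,262:]=0
    n,l,st,ce=cv2.connectedComponentsWithStats(m); i=1+np.argmax(st[1:,4]); print(st[i],[int(v) for v in proj("wrist",np.array([[.532,-.239,.044]]))[0]])
    print("a",*fit("wrist",l==i,.532,-.239,.0439,.044,ths=[-.1,0,.1]))
def inv(u,v,z):
    f=lambda p:(projw(np.array([[p[0],p[1],z]]),h.OBS)[0]-[u,v])
    from scipy.optimize import least_squares
    return least_squares(lambda p:f(p),[.54,-.2]).x
# tray rim corners refined: rim outline by eye
for q in((204,143),(331,143),(329,211),(206,211)): print(q,np.round(inv(*q,.014),4))
cv2.imwrite("pics/w2c.png",cv2.resize(im[135:220,190:345,::-1],None,fx=5,fy=5,interpolation=cv2.INTER_CUBIC))
E
```

```text
[ 200  145   62   66 2400] [231, 176]
a 0.5335 -0.2401 -0.2 0.479
[ 204  153   58   51 1955] [231, 176]
a 0.5336 -0.2403 1.1 0.568
(204, 143) [ 0.5035 -0.2684]
(331, 143) [ 0.5033 -0.1406]
(329, 211) [ 0.5757 -0.1386]
(206, 211) [ 0.5751 -0.2695]
```

View pics/w2c.png

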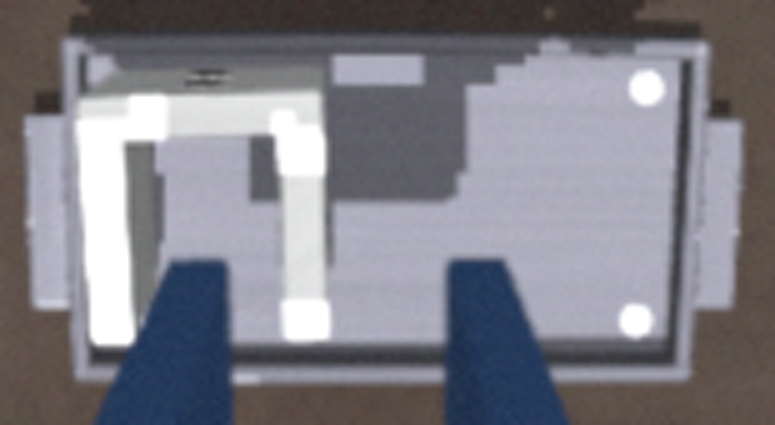

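```bash
python3 - <<'E'
import h; from h import *
from scipy.optimize import least_squares
h.OBS=get_obs()
inv=lambda u,v,z:least_squares(lambda p:projw(np.array([[p[0],p[1],z]]),h.OBS)[0]-[u,v],[.54,-.2]).x
for n,L,z in(("alu",((78,97),(325,97),(330,342),(92,345)),.044),("tray",((62,38),(710,40),(690,382),(75,380)),.014)):
    A=np.array([inv(a/5+189.6,b/5+134.6,z) for a,b in L]); print(n,np.round(A,4).tolist(),np.round(A.mean(0),4))
E
```

```text
alu [[0.5105, -0.2623], [0.511, -0.2177], [0.5569, -0.2169], [0.5574, -0.2617]] [ 0.534  -0.2397]
tray [[0.5026, -0.2704], [0.5029, -0.14], [0.5757, -0.1402], [0.5747, -0.271]] [ 0.539  -0.2054]
```

{"fn": "send_rows", "kwargs": {
  "increments": [23,-0.7,1.2,-0.2,0,23,0,0,0,0,17,0,0,0,0,4,0,0,0,0,0,0,0,0,0,0,0,0,0,0]
}}

```text
clock: 7.38
tcp_pos: [0.5457, -0.2171, 0.0987]
tool_rot: [[0.003, -0.002, 1.0], [-0.001, 1.0, 0.002], [-1.0, -0.001, 0.003]]
contact_force: [0.4, 0.8, -1.5]
gripper_width: 0.043
```

```bash
python3 go.py .544 -.2163 .0484 90; python3 - <<'E'
from h import *
im=camera("wrist"); cv2.imwrite("pics/w3.png",cv2.resize(im[110:320,150:380,::-1],None,fx=2.8,fy=2.8,interpolation=cv2.INTER_CUBIC))
E
```

```text
t 7.38 tcp [ 545.7 -217.1   98.7] yaw 90.13 tiltx [ 0.003 -0.001 -1.   ] j [-0.44  0.3   1.39  0.    1.45 -2.01] w 0.043 F [ 0.4  0.8 -1.5]
tool shift mm [50.3  0.8 -1.9] then turn 0.13
```

View pics/w3.png

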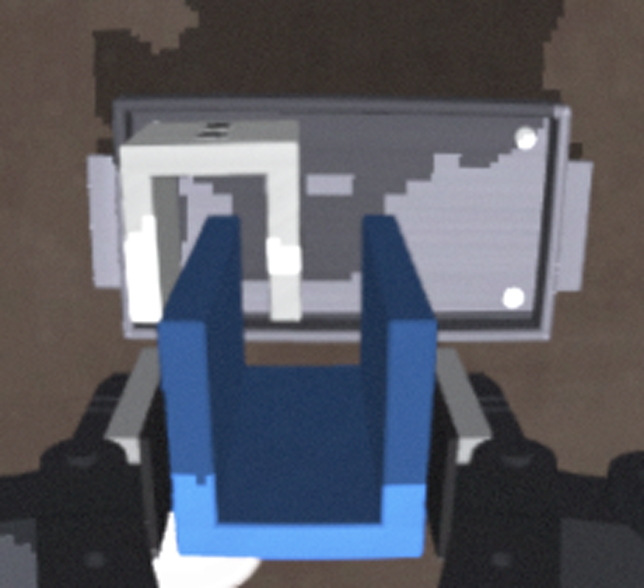

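Blue's left leg (215–240,217) hangs between the aluminium legs (inner edges at 178 and 268), so I'm lowering it.

{"fn": "send_rows", "kwargs": {
  "increments": [12,0.8,-1.5,0,0,12,0,0,0,0,12,0,0,0,0,8,0,0,0,0,3,0,0,0,0,0,0,0,0,0,0,0,0,0,0]
}}

```text
clock: 8.02
tcp_pos: [0.5432, -0.2158, 0.0491]
tool_rot: [[-0.001, -0.003, 1.0], [0.0, 1.0, 0.003], [-1.0, 0.0, -0.001]]
contact_force: [0.3, 0.2, -1.5]
gripper_width: 0.0428
```

```bash
python3 go.py .544 -.2163 .0484 90
```

```text
t 8.02 tcp [ 543.2 -215.8   49.1] yaw 90.17 tiltx [-0.001  0.    -1.   ] j [-0.44  0.35  1.43  0.    1.36 -2.02] w 0.0428 F [ 0.3  0.2 -1.5]
tool shift mm [ 0.7 -0.5  0.8] then turn 0.17
```

{"fn": "send_rows", "kwargs": {
  "increments": [1,0,0,0,0,0,0,0,0,0,0,0,0,0,1,0,0,0,0,1,0,0,0,0,1,0,0,0,0,1,0,0,0,0,1,-10,0,0,0,1,-20,0,0,0,1,-35,0,0,0,1,-35,0,0,0,1,-35,0,0,0,1,-35,0,0,0,1,0,0,0,0,1]
}}

```text
clock: 9.18
tcp_pos: [0.5456, -0.2169, 0.2288]
tool_rot: [[0.013, -0.003, 1.0], [-0.006, 1.0, 0.003], [-1.0, -0.006, 0.013]]
contact_force: [1.4, -0.6, 1.0]
gripper_width: 0.0852
```

```bash
python3 go.py .484 .0725 .22 149; python3 - <<'E'
import h; from h import *
h.OBS=get_obs(); im=camera("wrist"); cv2.imwrite("pics/w4f.png",im[:,:,::-1])
cv2.imwrite("pics/w4.png",cv2.resize(im[100:300,150:380,::-1],None,fx=2.6,fy=2.6,interpolation=cv2.INTER_CUBIC))
E
python3 w.py pics/w4f.png b .545 -.216 180 .004 .072
```

```text
t 9.18 tcp [ 545.6 -216.9  228.8] yaw 90.18 tiltx [ 0.013 -0.006 -1.   ] j [-0.44  0.22  1.23  0.    1.68 -2.02] w 0.0852 F [ 1.4 -0.6  1. ]
tool shift mm [  6.2 289.6 -60.8] then turn -58.82
[ 238  147   43   52 1321]
0.5413 -0.2145 181.2 0.846
```

View pics/w4.png

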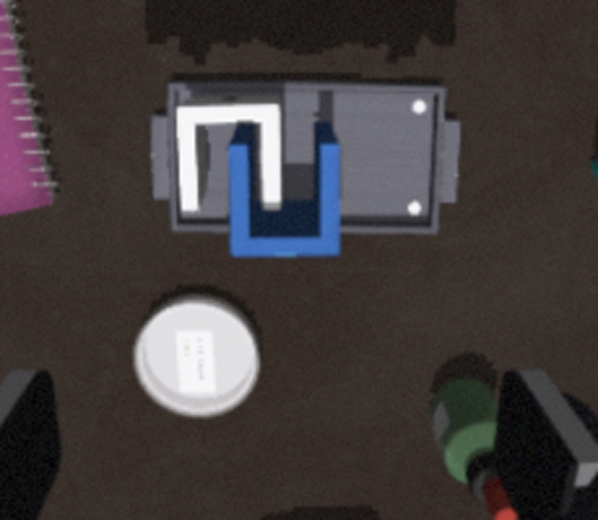

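Blue stands nested in the aluminium channel, inside the tray. Next is yellow.

{"fn": "send_rows", "kwargs": {
  "increments": [0,32.2,-6.8,0,1,0,32.2,-6.8,0,1,0,32.2,-6.8,0,1,0,32.2,-6.8,0,1,0,32.2,-6.8,0,1,0,32.2,-6.8,0,1,0,32.2,-6.8,0,1,0,32.2,-6.8,0,1,0,32.2,-6.8,0,1,0,0,0,-6.5,1,10,0,0,-6.5,1,10,0,0,-6.5,1,10,0,0,-6.5,1,10,0,0,-6.5,1,10,0,0,-6.5,1,10,0,0,-6.5,1,10,0,0,-6.5,1,10,0,0,-6.8,1,0,0,0,0,1]
}}

```text
clock: 10.82
tcp_pos: [0.4797, 0.0736, 0.1361]
tool_rot: [[-0.005, -0.859, 0.512], [-0.0, 0.512, 0.859], [-1.0, 0.004, -0.003]]
contact_force: [-1.0, -0.2, -0.6]
gripper_width: 0.0853
```

```bash
python3 go.py .484 .0725 .074 149; python3 - <<'E'
from h import *
im=camera("wrist"); cv2.imwrite("pics/w5.png",im[:,:,::-1])
E
python3 w.py pics/w5.png c .484 .0725 59 0 .096
```

```text
t 10.82 tcp [479.7  73.6 136.1] yaw 149.22 tiltx [-0.005 -0.    -1.   ] j [ 0.08 -0.    1.65  0.    1.5  -2.53] w 0.0853 F [-1.  -0.2 -0.6]
tool shift mm [62.1 -4.5  1.4] then turn 0.22
[ 216  165   69   91 3330]
0.4847 0.0736 59.7 0.803
```

View pics/w5.png

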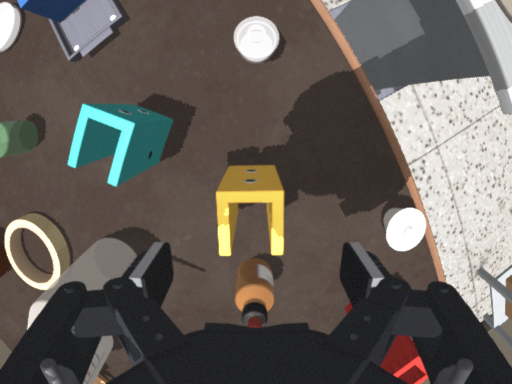

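Yellow is at (250,208), web toward the image top. Turquoise is off to the left at (120,140). Yellow is confirmed, so I'm grasping it.

{"fn": "send_rows", "kwargs": {
  "increments": [20,-2.2,1,0.2,1,20,-2.2,0.9,0,1,14,0,0,0,1,8,0,0,0,1,0,0,0,0,1,0,0,0,0,1,0,0,0,0,0,0,0,0,0,0,0,0,0,0,0,0,0,0,0,0,0,0,0,0,0,0,0,0,0,0,0,0,0,0,0]
}}

```text
clock: 11.95
tcp_pos: [0.4865, 0.0733, 0.0779]
tool_rot: [[0.002, -0.855, 0.518], [0.0, 0.518, 0.855], [-1.0, -0.001, 0.001]]
contact_force: [-2.3, 0.8, 5.0]
gripper_width: 0.0426
```

```bash
python3 go.py .532 -.192 .26 90
```

```text
t 11.95 tcp [486.5  73.3  77.9] yaw 148.77 tiltx [ 0.002  0.    -1.   ] j [ 0.07  0.07  1.7   0.    1.37 -2.52] w 0.0426 F [-2.3  0.8  5. ]
tool shift mm [-182.1 -176.7 -203. ] then turn 58.77
```

Grip is a bit shallow (18 mm below the top), so I'll regrip lower.

{"fn": "send_rows", "kwargs": {
  "increments": [0,0,0,0,1,0,0,0,0,1,0,0,0,0,1,0,0,0,0,1,5,1.5,-1,0.2,1,0,0,0,0,1,0,0,0,0,0,0,0,0,0,0,0,0,0,0,0,0,0,0,0,0,0,0,0,0,0,0,0,0,0,0,0,0,0,0,0]
}}

```text
clock: 13.03
tcp_pos: [0.4845, 0.0731, 0.0721]
tool_rot: [[0.001, -0.853, 0.521], [0.0, 0.521, 0.853], [-1.0, -0.001, 0.001]]
contact_force: [-0.4, 0.8, 3.4]
gripper_width: 0.0429
```

```bash
python3 go.py .532 -.192 .26 90
```

```text
t 13.03 tcp [484.5  73.1  72.1] yaw 148.58 tiltx [ 0.001  0.    -1.   ] j [ 0.07  0.07  1.71  0.    1.36 -2.52] w 0.0429 F [-0.4  0.8  3.4]
tool shift mm [-187.9 -178.8 -201.4] then turn 58.58
```

{"fn": "send_rows", "kwargs": {
  "increments": [-20,0,0,0,0,-34,0,0,0,0,-34,0,0,0,0,-34,0,0,0,0,-34,0,0,0,0,-32,0,0,0,0,0,-19.9,-22.4,0,0,0,-19.9,-22.4,0,0,0,-19.9,-22.4,0,0,0,-19.9,-22.4,0,0,0,-19.9,-22.4,0,0,0,-19.9,-22.4,0,0,0,-19.9,-22.4,0,0,0,-19.9,-22.4,0,0,0,-19.9,-22.4,0,0]
}}

```text
clock: 14.28
tcp_pos: [0.5391, -0.1728, 0.2583]
tool_rot: [[-0.006, -0.832, 0.555], [-0.009, 0.555, 0.832], [-1.0, -0.0, -0.011]]
contact_force: [0.3, -0.3, -2.8]
gripper_width: 0.0429
```

{"fn": "send_rows", "kwargs": {
  "increments": [0,0,0,6.5,0,10,0,0,6.5,0,10,0,0,6.5,0,10,0,0,6.5,0,10,0,0,6.5,0,10,0,0,6.5,0,10,0,0,6.5,0,10,0,0,6.5,0,10,0,0,6.6,0,0,0,0,0,0,0,0,0,0,0]
}}

```text
clock: 15.2
tcp_pos: [0.5387, -0.1714, 0.1783]
tool_rot: [[-0.006, 0.033, 0.999], [-0.009, 0.999, -0.033], [-1.0, -0.009, -0.006]]
contact_force: [0.8, -0.1, -3.2]
gripper_width: 0.0429
```

```bash
python3 go.py .532 -.192 .0761 90
```

```text
t 15.2 tcp [ 538.7 -171.4  178.3] yaw 88.09 tiltx [-0.006 -0.009 -1.   ] j [-0.37  0.19  1.36 -0.01  1.6  -1.91] w 0.0429 F [ 0.8 -0.1 -3.2]
tool shift mm [102.4 -19.9  -5.4] then turn -1.91
```

{"fn": "send_rows", "kwargs": {
  "increments": [0,-7,-2,-0.9,0,5,-7,-2,-1,0,8,-6,-1.4,0,0,8,0,0,0,0,0,0,0,0,0,0,0,0,0,0]
}}

```text
clock: 15.7
tcp_pos: [0.5331, -0.1913, 0.158]
tool_rot: [[-0.005, 0.003, 1.0], [-0.009, 1.0, -0.003], [-1.0, -0.009, -0.005]]
contact_force: [-0.5, -0.1, -2.4]
gripper_width: 0.0426
```

```bash
python3 go.py .532 -.192 .0761 90;  python3 - <<'E'
from h import *
im=camera("wrist"); cv2.imwrite("pics/w6.png",cv2.resize(im[110:320,150:380,::-1],None,fx=2.8,fy=2.8,interpolation=cv2.INTER_CUBIC))
E
```

```text
t 15.7 tcp [ 533.1 -191.3  158. ] yaw 89.83 tiltx [-0.005 -0.009 -1.   ] j [-0.4   0.2   1.38 -0.01  1.56 -1.97] w 0.0426 F [-0.5 -0.1 -2.4]
tool shift mm [81.9  0.  -0.6] then turn -0.17
```

View pics/w6.png

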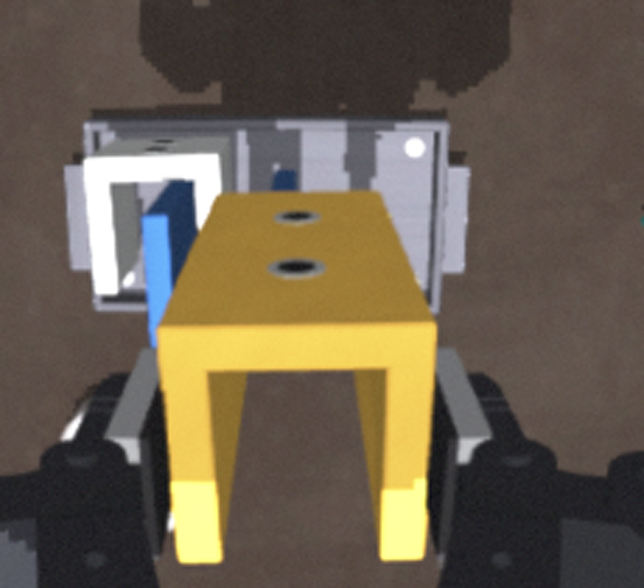

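Yellow hangs with its web toward -x (image top). The right leg of blue (285,180) lies inside yellow's opening. Lowering it.

{"fn": "send_rows", "kwargs": {
  "increments": [14,0.5,-0.6,0,0,14,0,0,0,0,14,0,0,0,0,14,0,0,0,0,10,0,0,0,0,6,0,0,0,0,0,0,0,0,0,0,0,0,0,0]
}}

```text
clock: 16.42
tcp_pos: [0.5328, -0.1918, 0.0873]
tool_rot: [[-0.003, 0.003, 1.0], [-0.01, 1.0, -0.003], [-1.0, -0.01, -0.003]]
contact_force: [-0.4, -0.1, -2.1]
gripper_width: 0.0424
```

```bash
python3 go.py .532 -.192 .0761 90
```

```text
t 16.42 tcp [ 532.8 -191.8   87.3] yaw 89.81 tiltx [-0.003 -0.01  -1.   ] j [-0.41  0.26  1.46 -0.01  1.42 -1.97] w 0.0424 F [-0.4 -0.1 -2.1]
tool shift mm [11.2 -0.1 -0.8] then turn -0.19
```

{"fn": "send_rows", "kwargs": {
  "increments": [6,0,0,0,0,4,0,0,0,0,2,0,0,0,0,0,0,0,0,0,0,0,0,0,0]
}}

```text
clock: 16.83
tcp_pos: [0.5331, -0.1922, 0.0763]
tool_rot: [[-0.002, 0.003, 1.0], [-0.01, 1.0, -0.003], [-1.0, -0.01, -0.002]]
contact_force: [-2.5, -0.6, 5.2]
gripper_width: 0.043
```

```bash
python3 go.py .532 -.192 .0761 90
```

```text
t 16.83 tcp [ 533.1 -192.2   76.3] yaw 89.8 tiltx [-0.002 -0.01  -1.   ] j [-0.41  0.27  1.47 -0.01  1.4  -1.97] w 0.043 F [-2.5 -0.6  5.2]
tool shift mm [ 0.2  0.2 -1.1] then turn -0.2
```

{"fn": "send_rows", "kwargs": {
  "increments": [0,0,0,0,1,0,0,0,0,1,0,0,0,0,1,0,0,0,0,1,0,0,0,0,1,-10,0,0,0,1,-20,0,0,0,1,-33,0,0,0,1,-33,0,0,0,1,-33,0,0,0,1,-33,0,0,0,1,0,0,0,0,1]
}}

```text
clock: 17.83
tcp_pos: [0.5351, -0.1912, 0.2462]
tool_rot: [[0.009, 0.004, 1.0], [-0.015, 1.0, -0.003], [-1.0, -0.015, 0.009]]
contact_force: [0.9, 0.5, 0.9]
gripper_width: 0.0856
```

```bash
python3 go.py .4383 .2687 .24 -75.5;  python3 - <<'E'
from h import *
im=camera("wrist"); cv2.imwrite("pics/w7f.png",im[:,:,::-1]);cv2.imwrite("pics/w7.png",cv2.resize(im[100:300,150:380,::-1],None,fx=2.6,fy=2.6,interpolation=cv2.INTER_CUBIC))
E
python3 w.py pics/w7f.png c .532 -.192 0 .004 .1
```

```text
t 17.83 tcp [ 535.1 -191.2  246.2] yaw 89.8 tiltx [ 0.009 -0.015 -1.   ] j [-0.4   0.16  1.25 -0.01  1.71 -1.97] w 0.0856 F [0.9 0.5 0.9]
tool shift mm [ -1.6 459.6 -98.4] then turn 165.3
[ 235  147   45   57 1440]
0.532 -0.1919 -0.1 0.871
```

View pics/w7.png

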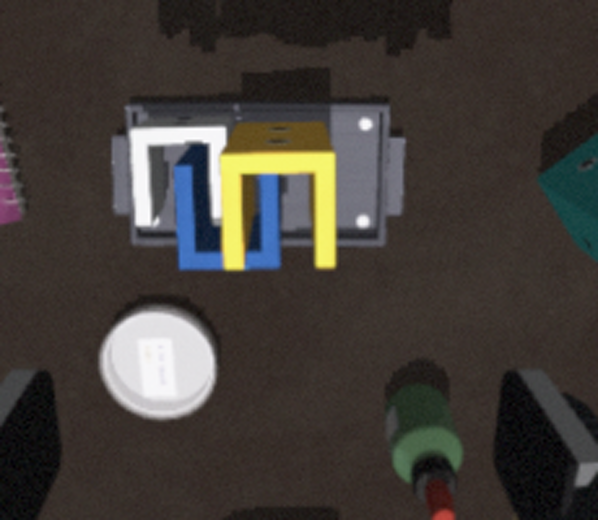

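Yellow is nested too, with blue's leg in its channel and the aluminium clear. Now red.

{"fn": "send_rows", "kwargs": {
  "increments": [0,32.8,-7,0,1,0,32.8,-7,0,1,0,32.8,-7,0,1,0,32.8,-7,0,1,0,32.8,-7,0,1,0,32.8,-7,0,1,0,32.8,-7,0,1,0,32.8,-7,0,1,0,32.8,-7,0,1,0,32.8,-7,0,1,0,32.8,-7,0,1,0,32.8,-7,0,1,0,32.8,-7,0,1,0,32.8,-7,0,1,0,0,0,0,1]
}}

```text
clock: 19.13
tcp_pos: [0.4346, 0.2734, 0.2315]
tool_rot: [[-0.006, -0.002, 1.0], [-0.009, 1.0, 0.002], [-1.0, -0.009, -0.006]]
contact_force: [-0.3, -0.0, -0.3]
gripper_width: 0.0855
```

{"fn": "send_rows", "kwargs": {
  "increments": [0,0,0,6.9,1,0,0,0,6.9,1,0,0,0,6.9,1,0,0,0,6.9,1,0,0,0,6.9,1,0,0,0,6.9,1,0,0,0,6.9,1,0,0,0,6.9,1,0,0,0,6.9,1,0,0,0,6.9,1,0,0,0,6.9,1,0,0,0,6.9,1,0,0,0,6.9,1,0,0,0,6.9,1,0,0,0,6.9,1,0,0,0,6.9,1,0,0,0,6.9,1,0,0,0,6.9,1,0,0,0,6.9,1,0,0,0,6.9,1]
}}

```text
clock: 20.8
tcp_pos: [0.4365, 0.2686, 0.2319]
tool_rot: [[-0.005, 0.662, -0.75], [-0.011, -0.75, -0.662], [-1.0, 0.005, 0.011]]
contact_force: [0.5, 0.3, -0.1]
gripper_width: 0.0853
```

{"fn": "send_rows", "kwargs": {
  "increments": [15,0,0,6.9,1,15,0,0,6.9,1,15,0,0,6.9,1,15,0,0,6.6,1,0,0,0,0,1,0,0,0,0,1]
}}

```text
clock: 21.3
tcp_pos: [0.436, 0.268, 0.1718]
tool_rot: [[-0.006, 0.254, -0.967], [-0.011, -0.967, -0.253], [-1.0, 0.009, 0.008]]
contact_force: [0.9, 0.5, 0.3]
gripper_width: 0.0858
```

```bash
python3 go.py .4383 .2687 .102 -75.5;  python3 - <<'E'
from h import *
im=camera("wrist"); cv2.imwrite("pics/w8.png",im[:,:,::-1])
E
python3 w.py pics/w8.png d .438 .269 14.5 0 .124
```

```text
t 21.3 tcp [436.  268.  171.8] yaw -75.31 tiltx [-0.006 -0.011 -1.   ] j [ 0.48  0.05  1.52 -0.01  1.58  1.8 ] w 0.0858 F [0.9 0.5 0.3]
tool shift mm [69.8 -0.8 -3. ] then turn 0.19
[ 221  154   67   91 4666]
0.4375 0.2696 14.3 0.972
```

The wrist fit of red, (0.4375, 0.2696, 14.3°) at IoU 0.97, agrees with the top-camera fit, so I'm grasping it.

{"fn": "send_rows", "kwargs": {
  "increments": [20,-0.5,-1,0,1,20,0,-1,0,1,18,0,0,0,1,10,0,0,0,1,3,0,0,0,1,0,0,0,0,1,0,0,0,0,1,0,0,0,0,1]
}}

```text
clock: 22.02
tcp_pos: [0.4388, 0.2692, 0.1032]
tool_rot: [[-0.001, 0.251, -0.968], [-0.009, -0.968, -0.251], [-1.0, 0.008, 0.003]]
contact_force: [-0.7, -0.4, 0.4]
gripper_width: 0.0851
```

```bash
python3 go.py .438 .269 .101 -75.5
```

```text
t 22.02 tcp [438.8 269.2 103.2] yaw -75.47 tiltx [-0.001 -0.009 -1.   ] j [ 0.48  0.11  1.6  -0.01  1.44  1.8 ] w 0.0851 F [-0.7 -0.4  0.4]
tool shift mm [2.3 0.  0.8] then turn 0.03
```

{"fn": "send_rows", "kwargs": {
  "increments": [2.3,0,0.7,0,1,0,0,0,0,0,0,0,0,0,0,0,0,0,0,0,0,0,0,0,0,0,0,0,0,0,0,0,0,0,0,0,0,0,0,0]
}}

```text
clock: 22.68
tcp_pos: [0.4376, 0.2689, 0.0998]
tool_rot: [[-0.003, 0.25, -0.968], [-0.009, -0.968, -0.25], [-1.0, 0.008, 0.005]]
contact_force: [1.0, 1.7, 3.0]
gripper_width: 0.043
```

```bash
python3 go.py .5445 -.1685 .29 90
```

```text
t 22.68 tcp [437.6 268.9  99.8] yaw -75.5 tiltx [-0.003 -0.009 -1.   ] j [ 0.48  0.11  1.61 -0.01  1.43  1.8 ] w 0.043 F [1.  1.7 3. ]
tool shift mm [-186.5  451.7    6.9] then turn -165.5
```

{"fn": "send_rows", "kwargs": {
  "increments": [-20,0,0,0,0,-34,0,0,0,0,-34,0,0,0,0,-34,0,0,0,0,-34,0,0,0,0,-30,0,0,0,0,0,0,0,0,0]
}}

```text
clock: 23.27
tcp_pos: [0.4392, 0.271, 0.2918]
tool_rot: [[0.005, 0.25, -0.968], [-0.005, -0.968, -0.25], [-1.0, 0.007, -0.004]]
contact_force: [-0.9, -0.3, -2.4]
gripper_width: 0.0429
```

{"fn": "send_rows", "kwargs": {
  "increments": [0,30.1,0.5,0,0,0,30.1,0.5,0,0,0,30.1,0.5,0,0,0,30.1,0.5,0,0,0,30.1,0.5,0,0,0,30.1,0.5,0,0,0,30.1,0.5,0,0,0,30.1,0.5,0,0,0,30.1,0.5,0,0,0,30.1,0.5,0,0,0,30.1,0.5,0,0,0,30.1,0.5,0,0,0,30.1,0.5,0,0,0,30.1,0.5,0,0,0,30.1,0.5,0,0,0,0,0,0,0]
}}

```text
clock: 24.6
tcp_pos: [0.5433, -0.1732, 0.2858]
tool_rot: [[-0.008, 0.245, -0.969], [-0.01, -0.969, -0.245], [-1.0, 0.008, 0.011]]
contact_force: [0.7, -0.1, -3.1]
gripper_width: 0.0426
```

{"fn": "send_rows", "kwargs": {
  "increments": [0,0,0,-6.9,0,0,0,0,-6.9,0,0,0,0,-6.9,0,0,0,0,-6.9,0,0,0,0,-6.9,0,0,0,0,-6.9,0,0,0,0,-6.9,0,0,0,0,-6.9,0,0,0,0,-6.9,0,0,0,0,-6.9,0,0,0,0,-6.9,0,0,0,0,-6.9,0,0,0,0,-6.9,0,0,0,0,-6.9,0,0,0,0,-6.9,0,0,0,0,-6.9,0,0,0,0,-6.9,0,0,0,0,-6.9,0,0,0,0,-6.9,0,0,0,0,-6.9,0]
}}

```text
clock: 26.27
tcp_pos: [0.5433, -0.1682, 0.2869]
tool_rot: [[-0.007, 0.456, 0.89], [-0.008, 0.89, -0.456], [-1.0, -0.011, -0.003]]
contact_force: [-0.2, 1.2, -3.4]
gripper_width: 0.0427
```

{"fn": "send_rows", "kwargs": {
  "increments": [0,0,0,-6.9,0,0,0,0,-6.9,0,10,0,0,-6.9,0,20,0,0,-6.8,0,20,0,0,0,0,0,0,0,0,0,0,0,0,0,0]
}}

```text
clock: 26.85
tcp_pos: [0.5426, -0.1686, 0.2369]
tool_rot: [[-0.009, 0.001, 1.0], [-0.008, 1.0, -0.001], [-1.0, -0.008, -0.008]]
contact_force: [0.4, 0.4, -2.9]
gripper_width: 0.0425
```

```bash
python3 go.py .545 -.167 .215 90
```

```text
t 26.85 tcp [ 542.6 -168.6  236.9] yaw 89.96 tiltx [-0.009 -0.008 -1.   ] j [-0.36  0.18  1.25 -0.01  1.71 -1.93] w 0.0425 F [ 0.4  0.4 -2.9]
tool shift mm [21.8  1.7  2.5] then turn -0.04
```

{"fn": "send_rows", "kwargs": {
  "increments": [8,0.9,1.2,0,0,8,0.8,1.2,0,0,8,0,0,0,0,0,0,0,0,0,0,0,0,0,0]
}}

```text
clock: 27.27
tcp_pos: [0.5457, -0.1674, 0.2146]
tool_rot: [[-0.005, 0.0, 1.0], [-0.009, 1.0, -0.0], [-1.0, -0.009, -0.005]]
contact_force: [-0.4, 0.2, -3.4]
gripper_width: 0.0427
```

```bash
python3 go.py .545 -.167 .1038 90; python3 - <<'E'
import h; from h import *
h.OBS=o=get_obs(); im=camera("wrist"); cv2.imwrite("pics/w9.png",im[:,:,::-1]); tz=o["tcp_pos"][2]
m=mask(im,"d","wrist",.545,-.167,200).astype(np.uint8); n,l,st,ce=cv2.connectedComponentsWithStats(m); i=1+np.argmax(st[1:,4]); print(st[i])
print("all",*fit("wrist",l==i,.545,-.168,tz-.0998,tz+.0242,ths=[3.1,3.14,3.2]))
im=camera("top"); m=mask(im,"d","top",.52,-.168,60).astype(np.uint8); n,l,st,ce=cv2.connectedComponentsWithStats(m); i=1+np.argmax(st[1:,4]); print(st[i],ce[i])
for k,x,y in(("b",.5445,-.216),("c",.5325,-.192)):
    m=mask(im,k,"top",x,y,30); print(k,m.sum())
E
```

```text
t 27.27 tcp [ 545.7 -167.4  214.6] yaw 90.0 tiltx [-0.005 -0.009 -1.   ] j [-0.36  0.19  1.29 -0.01  1.67 -1.93] w 0.0427 F [-0.4  0.2 -3.4]
tool shift mm [110.8   1.5  -0.2] then turn -0.0
[  206   169   103   146 10885]
all 0.5459 -0.1675 180.8 0.951
[360 177  15  13 100] [364.86 183.26]
b 74
c 54
```

{"fn": "send_rows", "kwargs": {
  "increments": [20,0.3,-0.2,0,0,20,0.3,0,0,0,20,0.4,0,0,0,20,0,0,0,0,12,0,0,0,0,6,0,0,0,0,0,0,0,0,0,0,0,0,0,0]
}}

```text
clock: 28.03
tcp_pos: [0.5458, -0.1677, 0.1183]
tool_rot: [[-0.002, 0.0, 1.0], [-0.01, 1.0, -0.0], [-1.0, -0.01, -0.002]]
contact_force: [-0.2, 0.5, -3.3]
gripper_width: 0.0429
```

```bash
python3 go.py .545 -.1675 .1038 90
```

```text
t 28.03 tcp [ 545.8 -167.7  118.3] yaw 90.0 tiltx [-0.002 -0.01  -1.   ] j [-0.36  0.24  1.42 -0.01  1.48 -1.93] w 0.0429 F [-0.2  0.5 -3.3]
tool shift mm [14.5  0.3 -0.8] then turn -0.0
```

{"fn": "send_rows", "kwargs": {
  "increments": [5,0.2,-0.8,0,0,5,0,0,0,0,3,0,0,0,0,2,0,0,0,0,0,0,0,0,0,0,0,0,0,0]
}}

```text
clock: 28.53
tcp_pos: [0.545, -0.1676, 0.1043]
tool_rot: [[-0.002, -0.0, 1.0], [-0.01, 1.0, 0.0], [-1.0, -0.01, -0.002]]
contact_force: [-3.4, 1.2, 6.3]
gripper_width: 0.0426
```

```bash
python3 go.py .545 -.1675 .1038 90
```

```text
t 28.53 tcp [ 545.  -167.6  104.3] yaw 90.01 tiltx [-0.002 -0.01  -1.   ] j [-0.36  0.25  1.44 -0.01  1.45 -1.93] w 0.0426 F [-3.4  1.2  6.3]
tool shift mm [ 0.5  0.1 -0. ] then turn 0.01
```

{"fn": "send_rows", "kwargs": {
  "increments": [0,0,0,0,1,0,0,0,0,1,0,0,0,0,1,0,0,0,0,1,0,0,0,0,1,-10,0,0,0,1,-25,0,0,0,1,-35,0,0,0,1,-35,0,0,0,1,-35,0,0,0,1,0,0,0,0,1,0,0,0,0,1]
}}

```text
clock: 29.53
tcp_pos: [0.5459, -0.1664, 0.2459]
tool_rot: [[0.002, -0.0, 1.0], [-0.012, 1.0, 0.0], [-1.0, -0.012, 0.002]]
contact_force: [-0.1, -0.8, -1.1]
gripper_width: 0.0856
```

```bash
python3 go.py .5 -.1 .3 90; python3 - <<'E'
import h; from h import *
h.OBS=get_obs(); im=camera("wrist"); s=camera("scene")
for k,x,y,th,H in(("d",.545,-.168,3.14,.128),("b",.5445,-.216,3.14,.072),("c",.5325,-.192,0,.1)):
    h.HUE.update(b=(95,125),c=(18,36)); m=mask(im,k,"wrist",x,y,60).astype(np.uint8); n,l,st,ce=cv2.connectedComponentsWithStats(m); i=1+np.argmax(st[1:,4])
    print(k,*fit("wrist",l==i,x,y,.004,H,ths=[th-.05,th,th+.05]))
a=cv2.resize(im[80:300,130:390,::-1],(700,592)); u=_proj("scene",np.array([[.54,-.2,.06]]))[0].astype(int)
b=cv2.resize(s[u[1]-40:u[1]+40,max(0,u[0]-45):u[0]+45,::-1],(333,296),interpolation=cv2.INTER_CUBIC)
v=cv2.resize(a,(467,395)); out=np.zeros((395,800,3),np.uint8); out[:,:467]=v; out[:296,467:]=b; cv2.imwrite("pics/fin.png",out)
E
```

```text
t 29.53 tcp [ 545.9 -166.4  245.9] yaw 90.0 tiltx [ 0.002 -0.012 -1.   ] j [-0.36  0.17  1.24 -0.01  1.72 -1.93] w 0.0856 F [-0.1 -0.8 -1.1]
tool shift mm [-55.   65.7 -45.8] then turn 0.0
d 0.5452 -0.1699 180.1 0.844
b 0.5454 -0.2178 170.5 0.379
c 0.534 -0.1934 0.7 0.88Traceback (most recent call last):
  File "<stdin>", line 6, in <module>
NameError: name '_proj' is not defined. Did you mean: 'proj'?
```

```bash
python3 - <<'E'
from h import *
im=camera("wrist"); s=camera("scene")
u=proj("scene",np.array([[.54,-.2,.06]]))[0].astype(int)
out=np.zeros((395,800,3),np.uint8); out[:,:467]=cv2.resize(im[80:300,130:390,::-1],(467,395),interpolation=cv2.INTER_CUBIC)
out[:296,467:]=cv2.resize(s[u[1]-40:u[1]+40,u[0]-45:u[0]+45,::-1],(333,296),interpolation=cv2.INTER_CUBIC); cv2.imwrite("pics/fin.png",out)
E
```

```text
(no output)
```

View pics/fin.png

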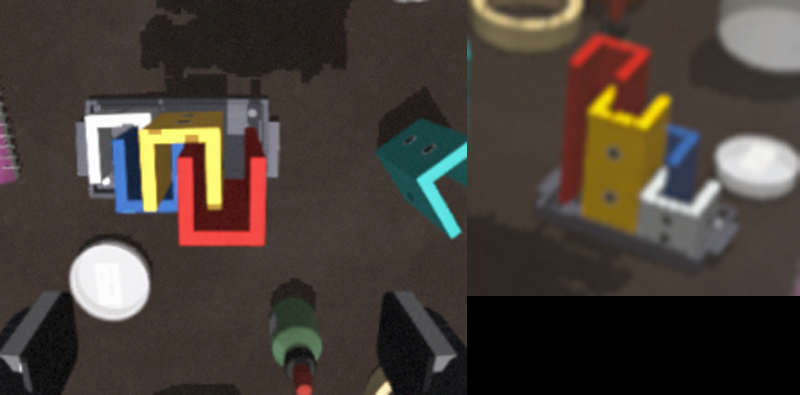

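Both views show all four standing upright and nested in order: aluminium, blue, yellow, red. Red was let go at floor height. Handing in.

```bash
python3 -c "
from rig import *
print(finish_job())"
```

```text
the job is handed in; nothing more can be done
None
```

The blue, yellow and red channels now stand nested in the tray beside the aluminium one, and I handed the job in at about 30 s of the 72 s. `finish_job()` reports no verdict, so what follows is my own checks.

**How it was done:** I located the pieces by fitting their outlines in the top and wrist cameras. I then gripped each across its legs, turned it, and lowered it into place. The blue and red backs face +x and the yellow back faces -x. Yellow was gripped too high at first, so I regripped it lower before lifting. The turquoise look-alike was left alone.

**Last checks:**
- **Picture:** the final wrist and scene views show all four upright and nested, in order.
- **Floor contact:** each piece was let go within 1 mm of the height where it should stand on the tray floor. Yellow and red also showed 5–6 N of contact force.
- **Position:** the last wrist fits put yellow at about (-4, +12) mm and red at about (+7, +35) mm from the tray centre, both squared to within 1°. Yellow's web was about 2 mm short of the ideal spot, inside the limit.

**Checks that failed or disagreed:**
- Blue's final fit was unusable (overlap 0.38, 170.5°) because yellow and red hide it. Before they were placed, it fitted at 181°, and its release position was about 10 mm on the -y side of centre, inside its limits.
- The two cameras differed by about 2 mm on the tray's position.
- I did not measure the bystanders again at the end. The arm kept above or clear of them, and the contact forces stayed low.
- I viewed 12 pictures, two past the budget of 10.

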